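Raise the torque setting by four clicks

ROBOT

A 7-joint arm with a two-finger parallel gripper is mounted at the origin on a cart in front of the work surface, level with it; the furniture and walls round the work are solid. World frame = base frame: x ahead of the robot, y to its left, z up, the work surface at z = 0. Lengths are in m, angles in rad, forces in N, time in s.
With the tool pointing down it reaches from about 0.4 to 0.85 m from the base axis. Payload 10.4 kg.
Tool frame: the origin (TCP) lies between the finger pads; the fingertips stand r.nose_length ahead of it and the grasp point (between the pads) lies 6 mm ahead of it (r.nose_length is the distance from the TCP to the fingertips, in m); z points along the fingers, x is the direction in which the jaws open and shut, and the axes are right-handed (so a half turn about z gives the same grasp; the last joint's range is limited). The gripper opens to 87 mm and grips with 3 to 60 N. Pads are 19 mm wide; open, the fingers measure 117 mm over their backs; the gripper's body (75 mm by 190 mm) begins 51 mm behind the grasp point.
Start: joints at [-0.023, 0.332, -0.065, 1.46, 0.022, 1.35, -0.088], TCP at [0.625, 0, 0.215] pointing down, gripper open.
Joint ranges: [-2.6, 2.6], [-0.5, 2.12], [-1.47, 1.34], [0.16, 2.42], [-1.27, 4.41], [0.06, 2.06], [-2.6, 2.6]. Speed limits (rad/s): [2.22, 2.22, 2.79, 2.79, 3.14, 3.14, 3.14].

INTERFACE

Orientations are given as a unit quaternion [x, y, z, w].
In Python, from bench import r gives the robot as it stands. The module is installed in compiled form; this text tells all that it offers.
- The arm moves only by the shell command python3 -m creep 'ROWS' [OPENING] [FORCE]. ROWS is JSON, a list of rows, each an object of numbers: "x", "y", "z": the shift along the world's x, y, z in m; "spin": the turn about the world's z in degrees. In form: [{"x": .., "y": .., "z": .., "spin": ..}, ...]. A call has 1 to 12 rows; each row is the pose to reach, as a shift and turn from the pose commanded when the call began; what a row does not reach only later rows make up. A row lasts 1/8 s, in which the tool goes at most 62.5 mm and 10.7 degrees, less where a joint would pass 70% of its speed; a pose out of reach is approached as far as the arm can. A call with a gripper value outside its range is refused whole. OPENING is the finger opening in m, from 0 to 0.087, set as the call begins (- or left out, the last holds). The fingers move at their own pace and stop on an object; FORCE is the grip in N (left out, the last holds). Time passes only in rows, so rows that repeat a pose let the fingers close. It gives the time, the measured TCP pose, the force and the opening at its end, in the units of the state.
- r.read_state(): the state, without advancing time (a new reading comes with each control period).
- r.camera(name): name is "scene" or "side" or "wrist"; returns a dict with "pixels" (420x560x3 uint8, blue, green, red), "z_map" (420x560 float32, m along the optical axis (not along the pixel's ray), 0 where there is no reading), "K" (3x3 intrinsics, pixels), "R" (3x3) and "t" (3): a world point X has camera coordinates R X + t. Camera axes: x right, y down, z forward; pixel columns grow to the right and rows downward; lengths in m; the calibration is good to about 2 mm. A picture is of the moment at which its call begins.
- r.close_job(): hands the job in, once; it reports no verdict.
The state is a dict: "time": time; "joint_positions": joint angles; "joint_vel": joint speeds; "joint_torque": joint torques, N m; "ee_pos": TCP position; "eef_rot": TCP orientation; "ft_force": force on the tool from outside, world axes, zero at the start; "torque": the same for the moment, N m; "width": finger opening in m.
Only numpy, scipy, OpenCV 4.12 (cv2) and the standard library are available. Lean on these libraries where they do the work, as an engineer would, in place of code of your own. Each camera call takes 0.05 s, during which the arm holds its last target. There are 200 camera calls.

TASK

The bench tightening spindle needs a higher torque: push the fin of the click-stop dial on its grey control unit round clockwise (seen from above) with a fingertip by exactly four clicks from where it stands, without ever going past the fourth. Then press the round set button on the unit fully down with a fingertip to store the setting, and let go. Do not pinch the fin, and leave the loose things on the bench and on the unit where they are.

Things in the scene. Friction and masses are not known exactly. Their poses are not given: they have to be found in the camera images.
- control_unit: grey control unit fixed to the bench, a flat box 150 mm deep (its x), 250 mm wide (its y), 56 mm tall, with a level metal top; origin at the centre of its underside, z up, x away from the robot at yaw 0 (yaw varies up to 0.4 rad either way). On its top stand the black dial (left) and the set button (right, near edge).
- dial_axis (a point): point on the dial's vertical axis, level with the upper face of its disc (68 mm above the bench). The dial is a black disc 100 mm across, 12 mm thick, with a hub 26 mm across standing 16 mm above the disc's face and one upright radial fin. Nine white marks 30 degrees apart lie round it on the panel, 12 mm below the disc's face.
- fin_push (a point): centre of the fin's push face (flat, upright, counter-clockwise side), 36 mm from the dial's axis, 11 mm above the disc. The fin is a straight radial blade 12 mm thick, from the hub to 49 mm from the axis, 24 mm high (top 92 mm above the bench), white line on top. Turns with the dial; point x points outward along the fin, y out of the push face; push towards -y to turn clockwise.
- fin_tip (a point): outer end of the fin's white line, on the fin's top, 46 mm from the dial's axis; turns with the dial. Four clicks carry it to a point 80 mm (straight line) from its start.
- torque_dial (a joint): dial angle in rad, growing clockwise from above. It rests only in click stops at multiples of 0.524 (30 degrees), 0 to 4.19, between end stops. It starts in one of the first four (0 to 1.57); four clicks are 2.09 rad. In the first half of each click it resists (up to about 4 N at the fin) and springs back if let go; past the half it snaps on to the next stop by itself and stays.
- set_button_top (a point): centre of the top of the round grey set button, 28 mm across, 78 mm above the bench, standing 10 mm proud of its black round housing (44 mm across); to be pressed straight down
- set_button (a joint): travel of the set button in m: 0 when out, 0.006 fully down (about 5 N); a spring brings it back when it is let go
- bolt: hex bolt, 42 mm tall, standing head down on the unit's top panel, at its far right corner; loose, to be left alone; origin at the centre of its underside
- hex_key: black hex key, 45x105x8 mm, lying in front of the unit; loose, to be left alone; origin at the centre of its underside
- screwdriver: screwdriver with a yellow handle, 160 mm, lying to the left of the unit; loose, to be left alone; origin at the centre of its underside
- tin: grease tin, 69 mm across, 44 mm tall, behind the unit; loose, to be left alone; origin at the centre of its underside
- spanner: open-ended spanner, 201 mm, lying to the right of the unit; loose, to be left alone; origin at the centre of its underside
- meter: hand multimeter, 135x68x41 mm, lying at the right; loose, to be left alone; origin at the centre of its underside
- plier: pliers with red grips, 147 mm, lying near the robot at the left; loose, to be left alone; origin at the centre of its underside

How it is judged:
By the outcome, as a careful person would: the job done as asked, in the order asked, and still so for the second after the job is handed in, with the robot touching nothing.
It also fails if it takes over 48 s, if anything falls off the work surface, if the arm or the gripper's body presses on something with over 40 N, if the wrist force passes 120 N, or if a joint passes its speed limit or range.

## Working session

There is one attempt and no reset: what is moved stays moved. The work goes in short steps, Python scripts to look and compute and a shell command to move; the robot and the scene stay as the last step left them, time stands still between calls to the robot, and variables do not carry over. Pictures are saved under pics/ and viewed, about 8 in all and at most 12, crops included, and the job is handed in when it is done.

```bash
mkdir -p pics
cat > h.py <<'E'
import numpy as np, cv2
from bench import r
def cam(n,f=None):
    c=r.camera(n)
    if f: cv2.imwrite('pics/'+f,c['pixels'])
    return c
def ray(c,u,v,z):
    R,t,K=c['R'],c['t'],c['K']; o=-R.T@t; d=R.T@np.linalg.solve(K,[u,v,1.]); return o+d*(z-o[2])/d[2]
def proj(c,X):
    p=c['K']@(c['R']@np.array(X)+c['t']); return p[:2]/p[2]
def world(c):
    h,w=c['z_map'].shape; v,u=np.mgrid[:h,:w]; z=c['z_map']
    P=np.stack([u,v,np.ones_like(u)],-1)@np.linalg.inv(c['K']).T*z[...,None]
    return (P-c['t'])@c['R']
E
python3 - <<'E'
from h import *
import pickle
cs={n:cam(n,n+'0.png') for n in('scene','side','wrist')}
pickle.dump(cs,open('c0.pkl','wb'))
for n,c in cs.items(): print(n,(-c['R'].T@c['t']).round(3),c['R'][2].round(2))
print(r.nose_length,r.read_state())
cv2.imwrite('pics/all.png',cv2.resize(np.vstack([np.hstack([cs['scene']['pixels'],cs['side']['pixels']])]),(800,300)))
E
```

```text
scene [-0.131  0.773  0.878] [ 0.51 -0.61 -0.6 ]
side [-0.268 -0.717  0.752] [ 0.62  0.56 -0.54]
wrist [0.625 0.069 0.384] [-0.   -0.25 -0.97]
0.025 {'time': 0.15, 'joint_positions': array([-0.02261003,  0.33273063, -0.0646619 ,  1.46070607,  0.02161673,
        1.34991108, -0.08846507]), 'joint_vel': array([-0.00031467, -0.00317629, -0.00027412, -0.00205217, -0.00071342,
        0.00011173,  0.00054572]), 'joint_torque': array([ 1.82067095e-03, -6.23630190e+01,  2.54254905e-02, -3.90143681e+01,
       -6.11935230e-02,  3.71907104e-02, -1.53469024e-06]), 'ee_pos': array([ 6.24714032e-01, -2.25523034e-05,  2.14354380e-01]), 'eef_rot': array([ 9.99999860e-01,  1.43235067e-05, -5.28614103e-04,  3.65326968e-05]), 'ft_force': array([ 0.06605959, -0.27962596,  0.30456964]), 'torque': array([ 0.01315213,  0.02559883, -0.03163631]), 'width': 0.08660834892624163}
```

View pics/scene0.png

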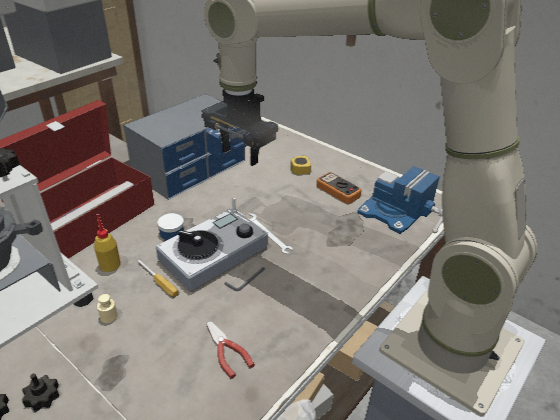

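View pics/wrist0.png

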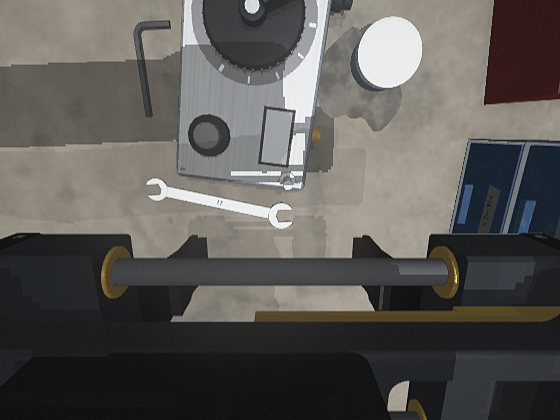

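The scene view shows the unit at about (213,245), with the dial at (195,243) and the button at (244,230). The wrist view shows the button at (209,135), with the dial cut off at the top edge around (253,5). Next I'll measure both.

Run:
```python
from h import *
import pickle
cs=pickle.load(open('c0.pkl','rb'))
w=cs['wrist'];print('button',ray(w,209,135,.078),'z there',world(w)[135,209],'dialguess',ray(w,253,5,.084))
# dial: dark pixels at height ~.068, all cams
for n,c in cs.items():
    W=world(c);g=c['pixels'].max(2)
    near=(np.hypot(W[...,0]-.57,W[...,1]-.3)<.35)
    m=near&(abs(W[...,2]-.068)<.004)&(g<90)
    m=cv2.morphologyEx(m.astype('uint8'),cv2.MORPH_OPEN,np.ones((2,2)))
    k,l,s,_=cv2.connectedComponentsWithStats(m)
    if k>1:
        i=1+s[1:,4].argmax(); P=W[l==i]; (cx,cy),rad=cv2.minEnclosingCircle(P[:,:2].astype('float32'))
        print(n,'disc',s[i],cx,cy,rad,P[:,2].mean())
    f=near&(W[...,2]>.088)&(W[...,2]<.096)&(np.hypot(W[...,0]-.57,W[...,1]-.3)<.2)
    print(n,'fin top n',f.sum(),W[f].mean(0) if f.any() else '')
    t=near&(abs(W[...,2]-.056)<.004)
    if t.sum()>50: print(n,'panel',cv2.minAreaRect(W[t][:,:2].astype('float32')))
a=cs['scene']['pixels'][190:300,140:285]; b=cs['side']
p=proj(b,[.57,.3,.07]).astype(int);print(p)
b=b['pixels'][p[1]-60:p[1]+50,p[0]-72:p[0]+73]
cv2.imwrite('pics/z.png',cv2.resize(np.vstack([np.hstack([a,b])]),(800,304),interpolation=cv2.INTER_CUBIC))
```

```text
button [0.55178209 0.06915985 0.078     ] z there [0.55185698 0.06915952 0.0783155 ] dialguess [0.59998468 0.18322664 0.084     ]
scene disc [179 232  40  26 579] 0.5933912992477417 0.1833440512418747 0.05012255907058716 0.06616936928383542
scene fin top n 131 [0.69262063 0.27911057 0.0913224 ]
scene panel ((0.7057463526725769, 0.3234129548072815), (0.6254770755767822, 0.36239680647850037), 86.61048889160156)
side disc [237 168  34  16 353] 0.5949794054031372 0.17124369740486145 0.04778563231229782 0.06561474428633216
side fin top n 67 [0.69360796 0.26654696 0.09126918]
side panel ((0.7059292793273926, 0.31451523303985596), (0.63029545545578, 0.3649051785469055), 86.5651626586914)
wrist disc [ 203    0  104   71 5096] 0.6024755239486694 0.13960997760295868 0.07422509789466858 0.06993804017009686
wrist fin top n 49 [0.61286143 0.18303132 0.09118673]
wrist panel ((0.6906915903091431, 0.10340864956378937), (0.19220630824565887, 0.3696819245815277), 89.98548889160156)
[215 160]
```

View pics/z.png

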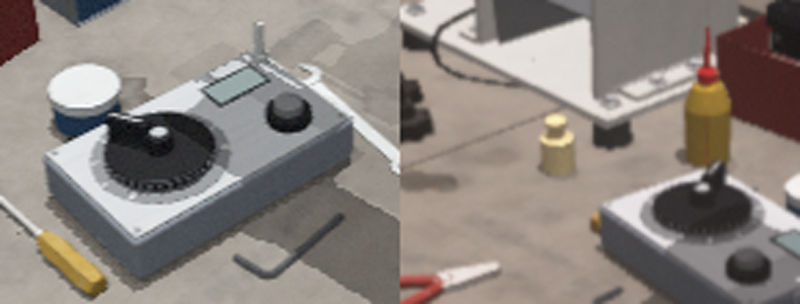

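In the zoomed crop (about 2.76× scale) the fin points to the far left of the hub, and the disc's axis is near (0.595, 0.18) m. The button is at (0.552, 0.069, 0.078), which agrees with the height given. I'll move the wrist camera over the dial with the fingers closed.

```bash
python3 -m creep '[{"y":0.04,"x":-0.01},{"y":0.08,"x":-0.02},{"y":0.12,"x":-0.03},{"y":0.13,"x":-0.03},{"y":0.13,"x":-0.03},{"y":0.13,"x":-0.03},{"y":0.13,"x":-0.03}]' 0 20
cat > m.py <<'E'
from h import *
import sys
def dial(c,near=(.595,.183)):
    W=world(c);g=c['pixels'].max(2)
    d=np.hypot(W[...,0]-near[0],W[...,1]-near[1])
    f=(d<.055)&(abs(W[...,2]-.091)<.006)
    return W,g,d,f
E
python3 - <<'E'
from m import *
c=cam('wrist','w1.png'); W,g,d,f=dial(c)
print(proj(c,[.595,.183,.068]))
m=(d<.08)&(abs(W[...,2]-.068)<.003)&(g<90)
P=W[m];(cx,cy),rad=cv2.minEnclosingCircle(P[:,:2].astype('float32'));print('disc',cx,cy,rad,P[:,2].mean())
wt=f&(g>150);P=W[wt];print('white top',wt.sum(),P.mean(0), cv2.fitLine(P[:,:2].astype('float32'),cv2.DIST_L2,0,.01,.01).ravel(),P.min(0),P.max(0))
P=W[f];print('fin',f.sum(),cv2.minAreaRect(P[:,:2].astype('float32')))
s=cam('scene');V=world(s);q=(np.hypot(V[...,0]-.595,V[...,1]-.183)<.26)&(V[...,2]>.1)&(V[...,2]<.13)
print(V[q][::40].round(3))
E
```

```text
[249.23329658  12.59108681]
disc 0.5990534424781799 0.18174462020397186 0.050039537250995636 0.06839015293774815
white top 95 [0.59836433 0.18217974 0.08574231] [ 0.9874782  -0.1577557   0.59836435  0.18217975] [0.592919   0.17639927 0.08502429] [0.60475697 0.18679857 0.08737278]
fin 256 ((0.6050729751586914, 0.17906729876995087), (0.015415978617966175, 0.035301897674798965), 89.88042449951172)
[[0.761 0.345 0.128]
 [0.752 0.346 0.115]
 [0.755 0.349 0.103]]invalid input at $[0]: expected keys x, y, z, spin
```

View pics/w1.png

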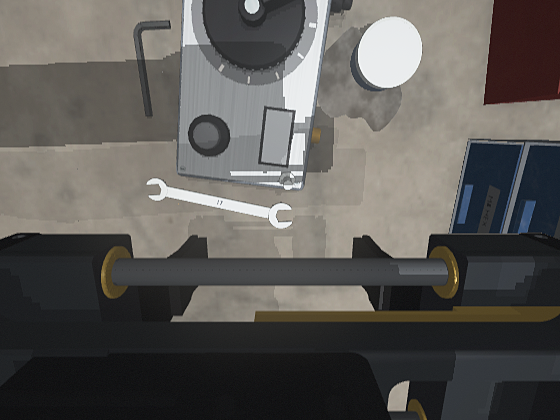

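The move was refused because every row needs all four keys, so the view hasn't changed. I'll send it again.

```bash
python3 -m creep '[{"x":-0.01,"y":0.04,"z":0,"spin":0},{"x":-0.02,"y":0.08,"z":0,"spin":0},{"x":-0.03,"y":0.12,"z":0,"spin":0},{"x":-0.03,"y":0.13,"z":0,"spin":0},{"x":-0.03,"y":0.13,"z":0,"spin":0},{"x":-0.03,"y":0.13,"z":0,"spin":0},{"x":-0.03,"y":0.13,"z":0,"spin":0}]' 0 20
python3 - <<'E'
from m import *
c=cam('wrist','w2.png'); W,g,d,f=dial(c,(.598,.182))
m=(d<.08)&(abs(W[...,2]-.068)<.003)&(g<90)
P=W[m];(cx,cy),rad=cv2.minEnclosingCircle(P[:,:2].astype('float32'));print('disc',cx,cy,rad,P[:,2].mean())
f=(d<.055)&(abs(W[...,2]-.092)<.003)
P=W[f];print('fin',f.sum(),P.mean(0),cv2.minAreaRect(P[:,:2].astype('float32')))
P=W[f&(g>130)];print('white',len(P),P.mean(0) if len(P) else '')
h=(d<.03)&(abs(W[...,2]-.084)<.003);print('hub',h.sum(),W[h].mean(0))
b=(np.hypot(W[...,0]-.552,W[...,1]-.069)<.03)&(abs(W[...,2]-.078)<.002);P=W[b];print('button',cv2.minEnclosingCircle(P[:,:2].astype('float32')))
E
```

```text
time: 1.12
ee_pos: [0.5954, 0.1286, 0.2149]
eef_rot: [1.0, -0.001, 0.0, 0.0]
ft_force: [0.0, 0.4, -0.5]
width: 0.0245
disc 0.5987344980239868 0.1831459403038025 0.049789708107709885 0.06839003791009389
fin 512 [0.62547759 0.19433194 0.09239128] ((0.6255670785903931, 0.19426771998405457), (0.040019404143095016, 0.012184728868305683), 22.83031463623047)
white 76 [0.62849001 0.19593496 0.09268234]
hub 461 [0.59809608 0.18285037 0.08461167]
button ((0.5441974401473999, 0.07159468531608582), 0.01281750202178955)
```

View pics/w2.png

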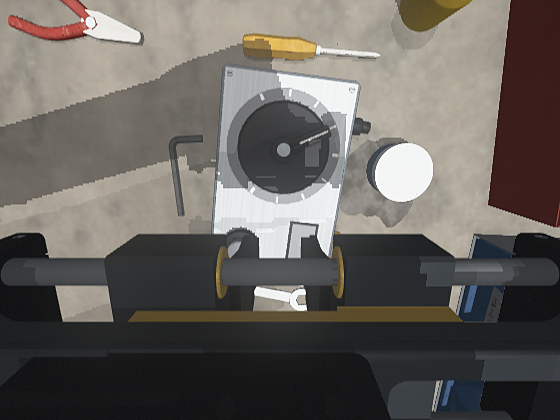

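The wrist view shows the fin's white line running from about (300,147) to (337,131), with the hub at (283,150). The axis is at (0.5985, 0.183). The fin lies at about 23° counter-clockwise from +x, and its measured top of 40 × 12 mm at z 0.092 fits the description. Next I'll work out the approach and the sweep.

```bash
cat > plan.py <<'E'
from h import *
A=np.array([.5985,.183]); T0=22.9
def pos(dth,t,r=36):   # finger centre for face angle T0-dth, tangential centre offset t mm
    a=np.radians(T0-dth); return A+(r*np.array([np.cos(a),np.sin(a)])+t*np.array([-np.sin(a),np.cos(a)]))/1000
E
python3 - <<'E'
from plan import *
s=r.read_state();p=s['ee_pos'];print(p,s['width'],s['ft_force'])
c=cam('wrist');W=world(c)[:225];P=W[(W[...,2]>.1)&(W[...,2]<.4)];d=np.hypot(*(P[:,:2]-A).T);o=d.argsort()[:5];print('tall near',P[o].round(3),d[o].round(3))
print('approach t=26',(pos(0,26)-p[:2]).round(4),'z',.098-p[2])
q=pos(0,26)
for dth in [0,4,8,12,16,20]+list(range(28,112,8))+[110]:
    print(dth,'t15.5 rel. approach',(pos(dth,15.5)-q).round(4))
E
```

```text
[0.59528897 0.12879377 0.2149297 ] 0.02091544106074035 [0.65691174 0.22226245 0.08175457]
tall near [[0.595 0.198 0.385]
 [0.595 0.198 0.385]
 [0.595 0.198 0.385]
 [0.595 0.198 0.385]
 [0.595 0.198 0.385]] [0.015 0.015 0.015 0.015 0.015]
approach t=26 [0.0263 0.0922] z -0.11692970392262822
0 t15.5 rel. approach [ 0.0041 -0.0097]
4 t15.5 rel. approach [ 0.006  -0.0116]
8 t15.5 rel. approach [ 0.0078 -0.0137]
12 t15.5 rel. approach [ 0.0094 -0.0159]
16 t15.5 rel. approach [ 0.0108 -0.0182]
20 t15.5 rel. approach [ 0.0121 -0.0207]
28 t15.5 rel. approach [ 0.0142 -0.0257]
36 t15.5 rel. approach [ 0.0155 -0.031 ]
44 t15.5 rel. approach [ 0.0161 -0.0365]
52 t15.5 rel. approach [ 0.0159 -0.0419]
60 t15.5 rel. approach [ 0.015  -0.0473]
68 t15.5 rel. approach [ 0.0133 -0.0525]
76 t15.5 rel. approach [ 0.011  -0.0574]
84 t15.5 rel. approach [ 0.0079 -0.062 ]
92 t15.5 rel. approach [ 0.0043 -0.0661]
100 t15.5 rel. approach [ 0.0001 -0.0696]
108 t15.5 rel. approach [-0.0045 -0.0725]
110 t15.5 rel. approach [-0.0057 -0.0731]
```

```bash
python3 -m creep '[{"x":0.009,"y":0.031,"z":-0.01,"spin":8},{"x":0.018,"y":0.062,"z":-0.025,"spin":16},{"x":0.026,"y":0.092,"z":-0.04,"spin":23},{"x":0.026,"y":0.092,"z":-0.06,"spin":23},{"x":0.026,"y":0.092,"z":-0.08,"spin":23},{"x":0.026,"y":0.092,"z":-0.08,"spin":23},{"x":0.026,"y":0.092,"z":-0.08,"spin":23},{"x":0.026,"y":0.092,"z":-0.08,"spin":23},{"x":0.026,"y":0.092,"z":-0.08,"spin":23},{"x":0.026,"y":0.092,"z":-0.08,"spin":23}]' 0 20
python3 - <<'E'
from plan import *
p=r.read_state()['ee_pos'];print(p,'to go',(pos(0,26)-p[:2]).round(4),.098-p[2])
c=cam('wrist');s=cam('scene');u=proj(s,[.6,.18,.09]).astype(int);v=cam('side');k=proj(v,[.6,.18,.09]).astype(int)
f=lambda im,p:cv2.resize(im[p[1]-50:p[1]+50,p[0]-65:p[0]+65],(400,308),interpolation=cv2.INTER_CUBIC)
cv2.imwrite('pics/a.png',np.vstack([np.hstack([f(s['pixels'],u),f(v['pixels'],k)]),cv2.resize(c['pixels'][:280],(560,280))[:, :].copy() if 0 else np.pad(cv2.resize(c['pixels'][:290],(560,290)),((0,0),(0,240),(0,0)))]))
E
```

```text
time: 2.48
ee_pos: [0.6212, 0.2221, 0.1353]
eef_rot: [0.98, 0.199, 0.0, -0.0]
ft_force: [-0.9, -0.4, 0.5]
width: 0.0004
[0.62115509 0.22205727 0.13531878] to go [ 0.0004 -0.0011] -0.037318780689092224
```

View pics/a.png

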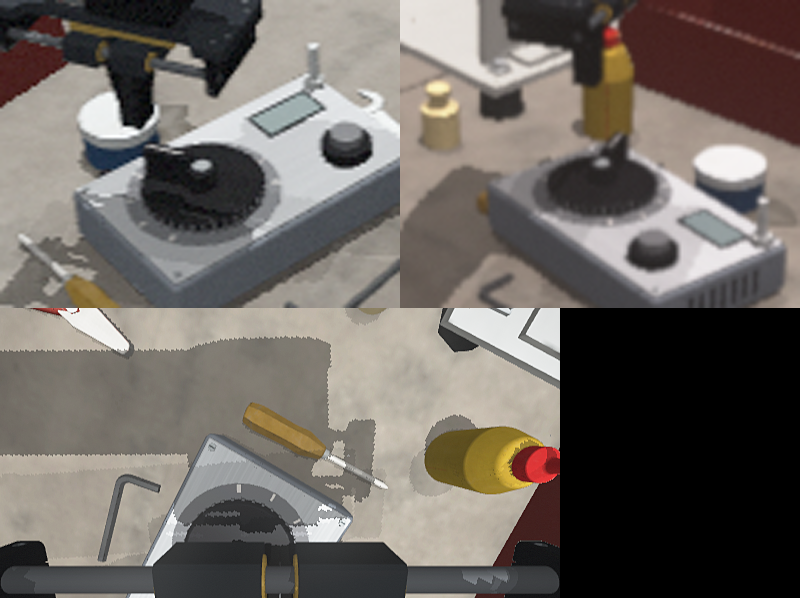

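The fingertip hovers over the counter-clockwise side of the fin: scene crop tip (140,122), fin (165,155). The bottle is clear of the gripper. Now I'll descend.

```bash
python3 -m creep '[{"x":0,"y":-0.001,"z":-0.012,"spin":0},{"x":0,"y":-0.001,"z":-0.024,"spin":0},{"x":0,"y":-0.001,"z":-0.032,"spin":0},{"x":0,"y":-0.001,"z":-0.037,"spin":0},{"x":0,"y":-0.001,"z":-0.037,"spin":0},{"x":0,"y":-0.001,"z":-0.037,"spin":0}]'
python3 - <<'E'
from plan import *
p=r.read_state()['ee_pos'];print(p,'err',(pos(0,26)-p[:2]).round(4))
E
```

```text
time: 3.38
ee_pos: [0.6213, 0.2211, 0.0984]
eef_rot: [0.98, 0.199, 0.0, -0.0]
ft_force: [0.3, -0.6, 0.8]
width: 0.0007
[0.62125339 0.22114644 0.09835399] err [ 0.0003 -0.0002]
```

```bash
python3 -m creep '[{"x":0.002,"y":-0.005,"z":0,"spin":0},{"x":0.004,"y":-0.0097,"z":0,"spin":0},{"x":0.006,"y":-0.0116,"z":0,"spin":-4},{"x":0.0078,"y":-0.0137,"z":0,"spin":-8},{"x":0.0094,"y":-0.0159,"z":0,"spin":-12},{"x":0.0108,"y":-0.0182,"z":0,"spin":-16},{"x":0.0121,"y":-0.0207,"z":0,"spin":-20},{"x":0.0121,"y":-0.0207,"z":0,"spin":-20},{"x":0.0121,"y":-0.0207,"z":0,"spin":-20}]'
cat > fin.py <<'E'
from plan import *
import sys
def look(save=None):
    ims=[]
    p=r.read_state()['ee_pos']
    for n in('scene','side'):
        c=cam(n);W=world(c);d=W[...,:2]-A;q=np.hypot(*d.transpose(2,0,1))
        # fin top: height .089-.095, off the hub, away from the finger
        f=(abs(W[...,2]-.0915)<.003)&(q<.052)&(q>.012)&(np.hypot(W[...,0]-p[0],W[...,1]-p[1])>.0)
        g=c['pixels'].max(2); w=f&(g>110)
        for k,m in(('top',f),('white',w)):
            if m.sum(): 
                a=np.degrees(np.arctan2(d[m][:,1],d[m][:,0]));h=np.histogram(a,bins=np.arange(-180,181,10));print(n,k,m.sum(),'mean',np.round(d[m].mean(0),4),'med ang',np.median(a).round(1),{int(e):int(x) for x,e in zip(*h) if x>0})
        u=proj(c,[*A,.09]).astype(int);ims.append(cv2.resize(c['pixels'][u[1]-45:u[1]+45,u[0]-45:u[0]+45],(400,400),interpolation=cv2.INTER_CUBIC))
    if save: cv2.imwrite('pics/'+save,np.hstack(ims))
    print(p,r.read_state()['ft_force'])
if __name__=='__main__': look(*sys.argv[1:])
E
python3 fin.py b.png
```

```text
time: 4.5
ee_pos: [0.6332, 0.2002, 0.098]
eef_rot: [1.0, 0.027, 0.0, -0.0]
ft_force: [-0.2, -0.2, -0.5]
width: 0.0005
scene top 43 mean [0.0245 0.0134] med ang 29.0 {0: 1, 10: 7, 20: 15, 30: 13, 40: 4, 50: 1, 60: 1, 70: 1}
side top 20 mean [0.0277 0.0055] med ang 10.5 {-30: 1, -20: 1, -10: 1, 0: 6, 10: 8, 20: 3}
[0.63316666 0.20020797 0.09800924] [-0.1862157  -0.32061336  1.13231008]
```

View pics/b.png

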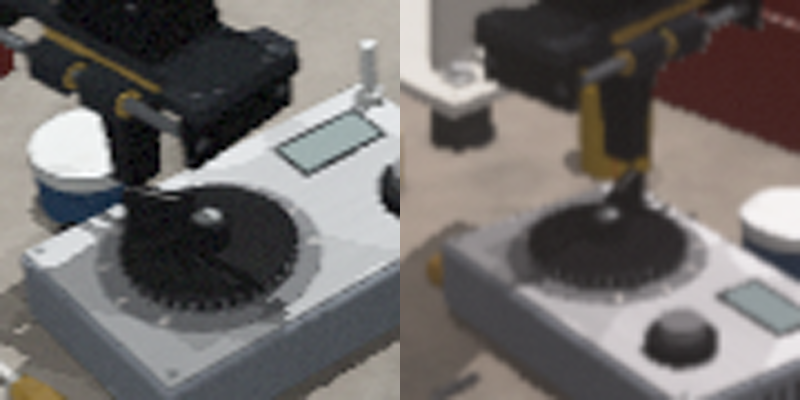

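Run:
```python
from plan import *
for n in('scene','side'):
    c=r.camera(n);u=proj(c,[*A,.09]).astype(int)
    for th in(22.9,2.9,-7.1):
        a=np.radians(th);print(n,th,[((proj(c,[*(A+k*np.array([np.cos(a),np.sin(a)])),.092])-u+45)*400/90).round(0) for k in(.013,.046)])
```

```text
scene 22.9 [array([181., 196.]), array([127., 184.])]
scene 2.9 [array([186., 192.]), array([144., 168.])]
scene -7.1 [array([189., 190.]), array([155., 161.])]
side 22.9 [array([210., 189.]), array([230., 166.])]
side 2.9 [array([216., 191.]), array([251., 173.])]
side -7.1 [array([218., 192.]), array([260., 177.])]
```

Run:
```python
from plan import *
p=r.read_state()['ee_pos'];out=[]
for n in('scene','side'):
    c=r.camera(n);u=proj(c,[*A,.09]).astype(int);S=400/60
    im=cv2.resize(c['pixels'][u[1]-30:u[1]+30,u[0]-30:u[0]+30],(400,400),interpolation=cv2.INTER_CUBIC)
    im=np.clip(im.astype(float)*1.8,0,255).astype('uint8')
    f=lambda X:tuple(int(v) for v in (proj(c,X)-u+30.5)*S)
    cv2.circle(im,f([p[0],p[1],.073]),4,(0,0,255),1)
    cv2.circle(im,f([p[0],p[1],.098]),4,(0,255,255),1)
    out.append(im)
    W=world(c)
    if n=='scene':
        v0=u[1];print(u);print((W[u[1]-14:u[1]+10:2,u[0]-20:u[0]+6:2,2]*1000).astype(int));print((W[u[1]-14:u[1]+10:2,u[0]-20:u[0]+6:2,0]*1000).astype(int))
cv2.imwrite('pics/d.png',np.hstack(out))
```

```text
[196 234]
[[131 139 143 137 877 128   2 183 192 195 189 187 183]
 [128 130 135 129 124 120   2   3 186 187 185 180 177]
 [119 124 126 123 119 113   1   0 181 181 181 177  55]
 [114 115 120 115 114 110   1   0 177 179  54  51  54]
 [105 109 117 109 106   0   0  50  54  54  56  54  56]
 [ 32 105 111 105   1  51  58  54  54  53  54  54  64]
 [ 23  89  89  92  90  89  90  90  66  64  67  67  67]
 [ 17  84  86  89  88  89  84  90  86  84  68  65  64]
 [ 53  75  76  82  83  83  82  89  86  79  85  84  82]
 [ 52  53  74  74  73  76  79  79  81  84  82  84  81]
 [ 56  63  66  70  68  72  72  73  77  81  84  84  78]
 [ 55  66  66  67  68  68  65  66  72  78  80  75  76]]
[[ 638  626  618  621 -130  623  746  561  549  542  545  544  544]
 [ 635  629  620  623  624  625  739  734  549  545  544  545  544]
 [ 639  629  624  624  623  626  733  730  549  546  543  543  657]
 [ 638  633  624  625  623  623  726  724  547  542  659  658  651]
 [ 640  633  622  625  625  725  721  668  660  656  651  649  643]
 [ 707  631  621  624  722  668  659  658  654  652  647  643  630]
 [ 710  641  637  631  629  626  622  618  637  635  629  625  621]
 [ 709  640  635  628  625  620  621  612  612  611  622  621  618]
 [ 668  643  639  629  625  620  618  608  606  610  600  597  596]
 [ 663  658  635  630  628  621  615  611  606  600  597  592  591]
 [ 653  643  636  628  627  619  616  611  604  596  590  587  588]
 [ 649  634  630  626  621  618  617  612  603  594  589  589  585]]
```

View pics/d.png

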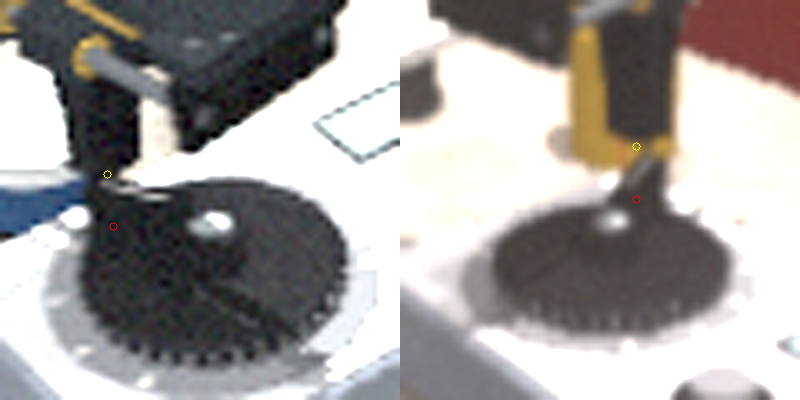

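Run:
```python
from plan import *
p=r.read_state()['ee_pos'];print(p)
for n in('scene','side'):
    c=r.camera(n);W=world(c)
    for z in(.098,.104,.11,.116,.122,.13):
        m=(abs(W[...,2]-z)<.003)&(np.hypot(W[...,0]-p[0],W[...,1]-p[1])<.035);P=W[m]
        if len(P): print(n,z,len(P),'x',P[:,0].min().round(3),P[:,0].max().round(3),'y',P[:,1].min().round(3),P[:,1].max().round(3))
```

```text
[0.63310911 0.20040858 0.09800005]
scene 0.104 10 x 0.623 0.64 y 0.193 0.212
scene 0.11 24 x 0.621 0.642 y 0.192 0.214
scene 0.116 18 x 0.623 0.641 y 0.19 0.214
scene 0.122 26 x 0.623 0.64 y 0.191 0.214
scene 0.13 25 x 0.62 0.642 y 0.192 0.216
side 0.104 8 x 0.623 0.64 y 0.187 0.201
side 0.11 22 x 0.621 0.643 y 0.185 0.206
side 0.116 22 x 0.621 0.641 y 0.184 0.206
side 0.122 14 x 0.621 0.642 y 0.186 0.21
side 0.13 20 x 0.621 0.647 y 0.184 0.209
```

The pictures show the fin hasn't moved (white line at (105,183)–(190,197) in the crop). The finger ends at about z 0.10, above the fin, where TCP z − nose_length gives 0.073. I'll back off clear of the fin and measure the real fingertip height.

```bash
python3 -m creep '[{"x":0,"y":0,"z":0.01,"spin":0},{"x":-0.006,"y":0.01,"z":0.02,"spin":10},{"x":-0.012,"y":0.021,"z":0.03,"spin":20},{"x":-0.012,"y":0.021,"z":0.03,"spin":20},{"x":-0.012,"y":0.021,"z":0.03,"spin":20},{"x":-0.012,"y":0.021,"z":0.03,"spin":20}]'
python3 - <<'E'
from plan import *
p=r.read_state()['ee_pos'];print(p,r.nose_length)
for n in('scene','side'):
    c=r.camera(n);W=world(c)
    m=(np.hypot(W[...,0]-p[0],W[...,1]-p[1])<.03)&(W[...,2]>.096);P=W[m];z=np.sort(P[:,2])
    print(n,len(P),z[:12].round(4)); Q=P[P[:,2]<z[0]+.02];print(' x',np.percentile(Q[:,0],[2,98]).round(3),'y',np.percentile(Q[:,1],[2,98]).round(3))
    print(n,proj(c,[p[0],p[1],p[2]]),proj(c,[p[0],p[1],p[2]-.025]))
    # column profile of depth-z along projected finger
    a,b=proj(c,[p[0],p[1],p[2]+.02]),proj(c,[p[0],p[1],p[2]-.045])
    print([ (np.round(W[int(v),int(u)],3).tolist()) for u,v in zip(np.linspace(a[0],b[0],14),np.linspace(a[1],b[1],14))])
E
```

```text
time: 5.65
ee_pos: [0.6212, 0.2204, 0.1275]
eef_rot: [0.98, 0.198, -0.0, 0.0]
ft_force: [-0.1, -1.4, -0.5]
width: 0.0006
[0.62124705 0.22042316 0.12749233] 0.025
scene 664 [0.1334 0.134  0.1343 0.1345 0.1347 0.1349 0.135  0.1352 0.1356 0.1361
 0.1364 0.1367]
 x [0.608 0.626] y [0.209 0.235]
scene [177.37649701 226.36399742] [178.37591735 234.38316408]
[[0.611, 0.229, 0.16], [0.614, 0.227, 0.152], [0.613, 0.229, 0.147], [0.608, 0.23, 0.148], [0.61, 0.23, 0.141], [0.613, 0.228, 0.135], [0.706, 0.161, 0.035], [0.709, 0.159, 0.026], [0.639, 0.207, 0.091], [0.644, 0.205, 0.081], [0.643, 0.206, 0.079], [0.641, 0.208, 0.075], [0.655, 0.199, 0.054], [0.639, 0.208, 0.066]]
side 343 [0.1313 0.1325 0.1331 0.1341 0.1345 0.1348 0.1349 0.1349 0.1352 0.1353
 0.1363 0.1374]
 x [0.607 0.633] y [0.203 0.225]
side [247.81246415 145.95195975] [247.89947174 154.02925385]
[[-0.268, -0.717, 0.752], [0.617, 0.219, 0.147], [0.613, 0.215, 0.144], [0.614, 0.216, 0.137], [0.618, 0.221, 0.131], [0.735, 0.344, 0.042], [0.737, 0.347, 0.034], [0.734, 0.344, 0.033], [0.733, 0.343, 0.026], [0.735, 0.345, 0.021], [0.735, 0.344, 0.015], [0.737, 0.346, 0.006], [0.736, 0.346, 0.003], [0.732, 0.342, -0.001]]
```

Both cameras put the real fingertip about 4 mm above the reported TCP, so nose_length (or the z reading) is off by roughly 28 mm, while x and y agree. I'll use the measured tip height and descend until the tip is about 7–8 mm above the disc.

```bash
python3 -m creep '[{"x":0,"y":0.001,"z":-0.02,"spin":0},{"x":0,"y":0.001,"z":-0.035,"spin":0},{"x":0,"y":0.001,"z":-0.045,"spin":0},{"x":0,"y":0.001,"z":-0.051,"spin":0},{"x":0,"y":0.001,"z":-0.055,"spin":0},{"x":0,"y":0.001,"z":-0.055,"spin":0},{"x":0,"y":0.001,"z":-0.055,"spin":0}]'
cat > tip.py <<'E'
from plan import *
p=r.read_state()['ee_pos'];print(p,r.read_state()['ft_force'])
out=[]
for n in('scene','side'):
    c=r.camera(n);u=proj(c,[*A,.09]).astype(int)
    im=cv2.resize(c['pixels'][u[1]-30:u[1]+30,u[0]-30:u[0]+30],(400,400),interpolation=cv2.INTER_CUBIC)
    out.append(np.clip(im.astype(float)*1.8,0,255).astype('uint8'))
    S=400/60
    for i in range(0,8):
        a=np.radians(22.9-15*i)
        if i%2==0: print(n,-i*15,[((proj(c,[*(A+k*np.array([np.cos(a),np.sin(a)])),.092])-u+30.5)*S).astype(int).tolist() for k in(.013,.046)])
import sys
cv2.imwrite('pics/'+sys.argv[1],np.hstack(out))
E
python3 tip.py e.png
```

```text
time: 6.62
ee_pos: [0.6214, 0.2224, 0.0735]
eef_rot: [0.98, 0.199, 0.0, -0.0]
ft_force: [0.2, -0.1, -0.3]
width: 0.0005
[0.62139643 0.22241264 0.07345778] [ 0.2241335  -0.06551611 -0.30822311]
scene 0 [[175, 197], [93, 179]]
scene -30 [[187, 188], [136, 145]]
scene -60 [[204, 182], [196, 127]]
scene -90 [[222, 183], [259, 130]]
side 0 [[218, 186], [248, 152]]
side -30 [[230, 190], [293, 168]]
side -60 [[237, 198], [316, 193]]
side -90 [[234, 205], [309, 220]]
```

View pics/e.png

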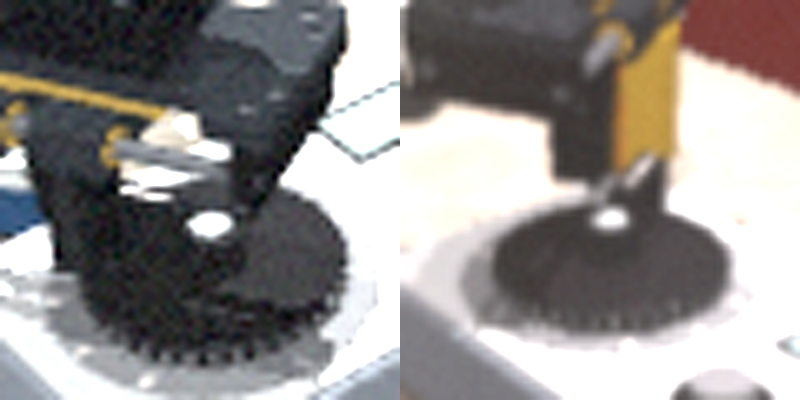

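The finger now stands beside the fin, on its counter-clockwise side. The fin is untouched, with its white line at about (640,170) in the right-hand half. Force is zero. I'll push to 12° first and check the force there.

```bash
cat > wl.py <<'E'
from plan import *
s=r.read_state();print(s['ee_pos'].round(4),s['ft_force'].round(1))
for n in('scene','side'):
    c=r.camera(n);W=world(c);d=W[...,:2]-A;q=np.hypot(d[...,0],d[...,1]);g=c['pixels'].max(2)
    m=(abs(W[...,2]-.092)<.005)&(q<.052)&(q>.018)&(g>75)
    if m.sum():
        a=np.degrees(np.arctan2(d[m][:,1],d[m][:,0]));print(n,m.sum(),'ang',np.sort(a).round(0))
    else: print(n,'none')
E
python3 wl.py
python3 -m creep '[{"x":0.002,"y":-0.006,"z":0,"spin":0},{"x":0.0041,"y":-0.011,"z":0,"spin":0},{"x":0.006,"y":-0.013,"z":0,"spin":-4},{"x":0.0078,"y":-0.015,"z":0,"spin":-8},{"x":0.0094,"y":-0.0173,"z":0,"spin":-12},{"x":0.0094,"y":-0.0173,"z":0,"spin":-12}]'
python3 wl.py
```

```text
[0.6213 0.2224 0.0734] [-0.2  0.5 -0.2]
scene 11 ang [14. 17. 17. 19. 19. 19. 24. 24. 24. 26. 29.]
side 13 ang [ 8. 14. 18. 18. 19. 20. 21. 22. 25. 25. 25. 40. 41.]
time: 7.58
ee_pos: [0.6304, 0.2062, 0.0731]
eef_rot: [0.995, 0.096, 0.0, -0.001]
ft_force: [-0.9, 3.3, 0.2]
width: 0.0003
[0.6304 0.2062 0.0731] [-0.9  3.3  0.2]
scene 6 ang [ 1. 13. 14. 18. 47. 48.]
side 1 ang [4.]
```

```bash
python3 -m creep '[{"x":0.0008,"y":-0.0012,"z":0,"spin":-2},{"x":0.0015,"y":-0.0024,"z":0,"spin":-4},{"x":0.0021,"y":-0.0036,"z":0,"spin":-6},{"x":0.0021,"y":-0.0036,"z":0,"spin":-6}]'
python3 wl.py
```

```text
time: 8.18
ee_pos: [0.6329, 0.2, 0.0729]
eef_rot: [0.999, 0.043, 0.0, 0.001]
ft_force: [-0.3, 0.6, -0.9]
width: 0.0009
[0.6329 0.2    0.0729] [-0.3  0.6 -0.9]
scene 8 ang [-13. -11.  -9.  -8.  -6.  -2.   0.   1.]
side 7 ang [-13. -13.  -8.  -6.  -5.  -4.  -2.]
```

First click confirmed: the white line now lies at about −7° in both views and the force has dropped. Second click next.

```bash
python3 -m creep '[{"x":0.0015,"y":-0.0023,"z":0,"spin":-5},{"x":0.003,"y":-0.0047,"z":0,"spin":-10},{"x":0.0037,"y":-0.0073,"z":0,"spin":-14},{"x":0.0043,"y":-0.01,"z":0,"spin":-18},{"x":0.0047,"y":-0.0127,"z":0,"spin":-22},{"x":0.0049,"y":-0.0155,"z":0,"spin":-26},{"x":0.0049,"y":-0.0182,"z":0,"spin":-30},{"x":0.0049,"y":-0.0182,"z":0,"spin":-30}]'
python3 wl.py
python3 - <<'E'
from plan import *
p=r.read_state()['ee_pos'][:2]
for d in(50,56,62,68,72,75,78,80): print(d,(pos(d,15.5)-p).round(4))
E
```

```text
time: 9.28
ee_pos: [0.6376, 0.1827, 0.0729]
eef_rot: [0.976, -0.216, 0.0, 0.0]
ft_force: [-0.3, -0.1, 0.2]
width: -0.0001
[0.6376 0.1827 0.0729] [-0.3 -0.1  0.2]
scene none
side 4 ang [-26. -24. -23. -20.]
50 [ 0.0002 -0.0025]
56 [-0.0003 -0.0066]
62 [-0.0012 -0.0106]
68 [-0.0025 -0.0145]
72 [-0.0037 -0.017 ]
75 [-0.0046 -0.0188]
78 [-0.0056 -0.0206]
80 [-0.0064 -0.0217]
```

The side view gives about −22° with no force, so the dial is right at the half-way tipping point. I'll nudge it slightly further.

```bash
python3 -m creep '[{"x":0.0002,"y":-0.0012,"z":0,"spin":-1},{"x":0.0002,"y":-0.0022,"z":0,"spin":-2},{"x":0.0002,"y":-0.0022,"z":0,"spin":-2}]'
python3 wl.py
```

```text
time: 9.75
ee_pos: [0.6377, 0.1808, 0.073]
eef_rot: [0.972, -0.234, 0.0, 0.0]
ft_force: [1.1, -1.5, 0.6]
width: 0.0004
[0.6377 0.1808 0.073 ] [ 1.1 -1.5  0.6]
scene none
side 6 ang [-47. -45. -41. -29. -25. -20.]
```

```bash
python3 wl.py; python3 tip.py f.png
```

```text
[0.6377 0.181  0.073 ] [0.5 0.8 0.2]
scene none
side 6 ang [-48. -48. -38. -29. -22. -21.]
[0.63772734 0.18107901 0.07299254] [0.47490763 0.34605471 0.3504257 ]
scene 0 [[175, 197], [93, 179]]
scene -30 [[187, 188], [136, 145]]
scene -60 [[204, 182], [196, 127]]
scene -90 [[222, 183], [259, 130]]
side 0 [[218, 186], [248, 152]]
side -30 [[230, 190], [293, 168]]
side -60 [[237, 198], [316, 193]]
side -90 [[234, 205], [309, 220]]
```

View pics/f.png

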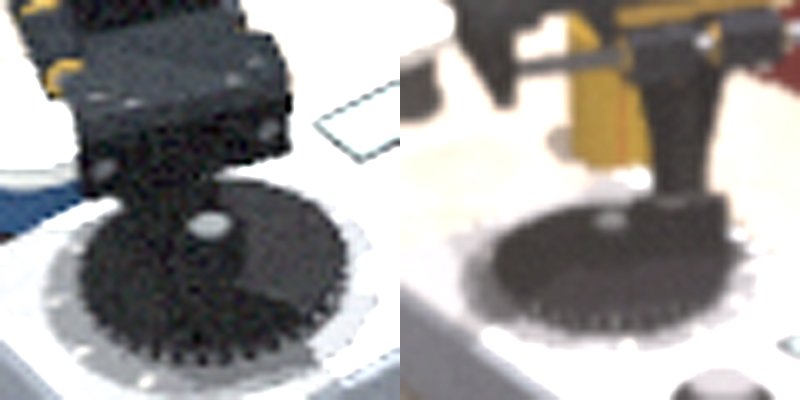

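The right-hand half shows the fin's top lying flat, with its tip at (720,195), which matches the −60° prediction (316,193). Two clicks are done. Third click now.

```bash
python3 -m creep '[{"x":-0.0004,"y":-0.0049,"z":0,"spin":-6},{"x":-0.0013,"y":-0.0089,"z":0,"spin":-12},{"x":-0.002,"y":-0.0108,"z":0,"spin":-15},{"x":-0.0026,"y":-0.0128,"z":0,"spin":-18},{"x":-0.0038,"y":-0.0153,"z":0,"spin":-22},{"x":-0.0047,"y":-0.0171,"z":0,"spin":-25},{"x":-0.0057,"y":-0.0189,"z":0,"spin":-28},{"x":-0.0065,"y":-0.02,"z":0,"spin":-30},{"x":-0.0065,"y":-0.02,"z":0,"spin":-30},{"x":-0.0065,"y":-0.02,"z":0,"spin":-30}]'
cat > fa.py <<'E'
from plan import *
s=r.read_state();p=s['ee_pos'];print(p.round(4),s['ft_force'].round(1))
for n in('side','scene'):
    c=r.camera(n);W=world(c);d=W[...,:2]-A;q=np.hypot(d[...,0],d[...,1])
    m=(abs(W[...,2]-.0915)<.0045)&(q<.054)&(q>.02)
    a=np.degrees(np.arctan2(d[m][:,1],d[m][:,0]));h,e=np.histogram(a,np.arange(-180,181,10))
    print(n,{int(x):int(y) for x,y in zip(e,h) if y})
E
python3 fa.py; python3 wl.py
python3 - <<'E'
from plan import *
p=r.read_state()['ee_pos'][:2]
for d in(82,88,94,98,102,105,108,110): print(d,(pos(d,15.5)-p).round(4))
E
```

```text
time: 11.3
ee_pos: [0.6312, 0.1611, 0.073]
eef_rot: [0.879, -0.477, 0.0, -0.0]
ft_force: [-0.4, 0.7, -0.4]
width: 0.0006
[0.6312 0.1611 0.073 ] [-0.4  0.7 -0.4]
side {-100: 1, -90: 7, -80: 15, -70: 9, -60: 12, -50: 11, -40: 2}
scene {-80: 16, -70: 15, -60: 6, -50: 1}
[0.6312 0.1611 0.073 ] [ 0.1  0.  -0.2]
scene 8 ang [-71. -70. -68. -66. -64. -62. -61. -58.]
side 6 ang [-65. -63. -57. -56. -47. -36.]
82 [-0.001 -0.001]
88 [-0.0035 -0.0042]
94 [-0.0064 -0.0071]
98 [-0.0085 -0.0089]
102 [-0.0107 -0.0105]
105 [-0.0125 -0.0116]
108 [-0.0142 -0.0126]
110 [-0.0155 -0.0132]
```

Third click confirmed: the white line lies at about −65° against −67° expected, with no force. For the fourth click I'll go slowly, stopping at 105° first.

```bash
python3 -m creep '[{"x":-0.001,"y":-0.001,"z":0,"spin":-2},{"x":-0.0035,"y":-0.0042,"z":0,"spin":-8},{"x":-0.005,"y":-0.0057,"z":0,"spin":-11},{"x":-0.0064,"y":-0.0071,"z":0,"spin":-14},{"x":-0.0085,"y":-0.0089,"z":0,"spin":-18},{"x":-0.0107,"y":-0.0105,"z":0,"spin":-22},{"x":-0.0125,"y":-0.0116,"z":0,"spin":-25},{"x":-0.0125,"y":-0.0116,"z":0,"spin":-25}]'
python3 fa.py; python3 wl.py
```

```text
time: 12.5
ee_pos: [0.6186, 0.1493, 0.073]
eef_rot: [0.754, -0.656, 0.0, 0.0]
ft_force: [-0.3, 0.3, 0.2]
width: 0.0003
[0.6186 0.1493 0.073 ] [-0.3  0.3  0.2]
side {-110: 3, -100: 15, -90: 15, -80: 16, -70: 9, -60: 5}
scene {-120: 1, -110: 8, -100: 21, -90: 10, -80: 15, -70: 3, -60: 5, -50: 7, -40: 2}
[0.6187 0.1494 0.073 ] [0.2 0.9 0.4]
scene 10 ang [-98. -95. -92. -91. -91. -89. -88. -40. -40. -37.]
side none
```

The white line sits about 10–15° ahead of the finger with no force, so the dial has snapped onto the fourth stop. I'll retreat counter-clockwise, rise, move aside and check.

```bash
python3 -m creep '[{"x":0.004,"y":0.0005,"z":0,"spin":0},{"x":0.01,"y":0.001,"z":0,"spin":0},{"x":0.012,"y":0.001,"z":0.03,"spin":0},{"x":0.0,"y":-0.02,"z":0.07,"spin":0},{"x":-0.04,"y":-0.06,"z":0.11,"spin":0},{"x":-0.06,"y":-0.08,"z":0.13,"spin":0},{"x":-0.06,"y":-0.08,"z":0.13,"spin":0},{"x":-0.06,"y":-0.08,"z":0.13,"spin":0}]'
python3 wl.py
python3 - <<'E'
from plan import *
c=cam('wrist');W=world(c)
d=W[...,:2]-A;q=np.hypot(d[...,0],d[...,1])
f=(abs(W[...,2]-.092)<.003)&(q<.054);P=W[f]
if len(P)>10: print('fin',f.sum(),(P.mean(0)[:2]-A).round(4),np.degrees(np.arctan2(*(P.mean(0)[:2]-A)[::-1])),cv2.minAreaRect(P[:,:2].astype('float32')))
for n in('wrist','scene','side'):
    k=r.camera(n);V=world(k);m=(abs(V[...,2]-.078)<.0025)&(np.hypot(V[...,0]-.552,V[...,1]-.069)<.03)
    if m.sum(): print(n,'button',m.sum(),V[m].mean(0).round(4),cv2.minEnclosingCircle(V[m][:,:2].astype('float32')))
s=r.camera('scene');u=proj(s,[*A,.09]).astype(int);f=lambda im,p:cv2.resize(im[p[1]-30:p[1]+30,p[0]-30:p[0]+60],(480,320),interpolation=cv2.INTER_CUBIC)
cv2.imwrite('pics/g.png',np.hstack([cv2.resize(c['pixels'],(427,320)),f(s['pixels'],u)[:,:373]]))
E
```

```text
time: 13.7
ee_pos: [0.559, 0.07, 0.2027]
eef_rot: [0.755, -0.656, -0.0, -0.0]
ft_force: [-0.3, 0.4, -0.6]
width: 0.0005
[0.559  0.07   0.2027] [-0.3  0.4 -0.6]
scene 20 ang [-106. -101.  -99.  -98.  -97.  -97.  -96.  -96.  -96.  -96.  -95.  -95.
  -94.  -94.  -91.  -91.  -90.  -89.  -88.  -84.]
side 20 ang [-122. -104. -104. -100.  -99.  -98.  -97.  -97.  -97.  -96.  -96.  -94.
  -94.  -91.  -91.  -90.  -90.  -89.  -86.  -81.]
fin 545 [-0.0035 -0.0289] -96.90206350779044 ((0.594671368598938, 0.15447840094566345), (0.03975249081850052, 0.01245188433676958), 82.94332885742188)
wrist button 505 [0.5483 0.0689 0.0783] ((0.5478639006614685, 0.06874113529920578), 0.013895795680582523)
scene button 34 [0.5469 0.0711 0.0771] ((0.5462496280670166, 0.07140673696994781), 0.01311514899134636)
side button 27 [0.547  0.0628 0.0766] ((0.5458534955978394, 0.06365228444337845), 0.01321692019701004)
```

View pics/g.png

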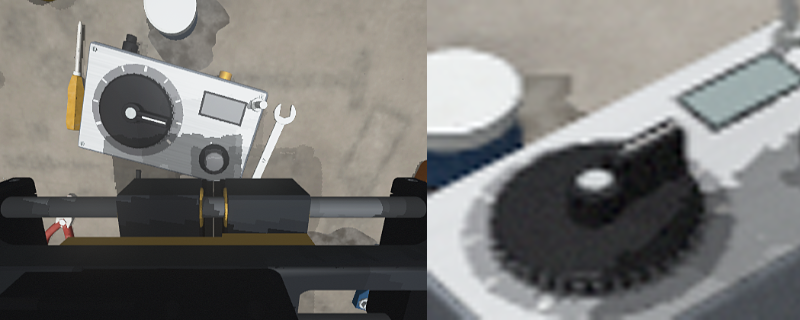

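The wrist view shows the fin pointing to lower right, with its white line at (140,117)–(166,123). It measures −96.9°, a turn of 119.8°, so exactly four clicks. The button at (213,158) measures (0.548, 0.069, 0.078). Now I'll go over the button and down.

```bash
python3 -m creep '[{"x":-0.006,"y":-0.001,"z":-0.03,"spin":0},{"x":-0.011,"y":-0.001,"z":-0.06,"spin":0},{"x":-0.011,"y":-0.001,"z":-0.09,"spin":0},{"x":-0.011,"y":-0.001,"z":-0.11,"spin":0},{"x":-0.011,"y":-0.001,"z":-0.119,"spin":0},{"x":-0.011,"y":-0.001,"z":-0.119,"spin":0},{"x":-0.011,"y":-0.001,"z":-0.119,"spin":0}]'
python3 -m creep '[{"x":0,"y":0,"z":-0.004,"spin":0},{"x":0,"y":0,"z":-0.008,"spin":0},{"x":0,"y":0,"z":-0.01,"spin":0},{"x":0,"y":0,"z":-0.01,"spin":0}]'
```

```text
time: 14.92
ee_pos: [0.5483, 0.0685, 0.0849]
eef_rot: [0.755, -0.656, 0.0, -0.001]
ft_force: [0.1, 0.4, 0.1]
width: 0.0009
time: 15.42
ee_pos: [0.5476, 0.0684, 0.0738]
eef_rot: [0.755, -0.656, -0.0, 0.0]
ft_force: [-0.3, 0.1, -0.2]
width: 0.0005
```

```bash
python3 -m creep '[{"x":0,"y":0,"z":-0.002,"spin":0},{"x":0,"y":0,"z":-0.004,"spin":0},{"x":0,"y":0,"z":-0.004,"spin":0}]'
python3 -m creep '[{"x":0,"y":0,"z":-0.001,"spin":0},{"x":0,"y":0,"z":-0.003,"spin":0},{"x":0,"y":0,"z":-0.003,"spin":0}]'
```

```text
time: 15.8
ee_pos: [0.5478, 0.0684, 0.07]
eef_rot: [0.755, -0.656, 0.0, -0.0]
ft_force: [-0.5, -0.2, 1.8]
width: 0.0004
time: 16.18
ee_pos: [0.5479, 0.0685, 0.067]
eef_rot: [0.755, -0.656, 0.0, -0.0]
ft_force: [-0.1, 0.3, 4.7]
width: 0.0007
```

```bash
python3 -m creep '[{"x":0,"y":0,"z":-0.001,"spin":0},{"x":0,"y":0,"z":-0.002,"spin":0},{"x":0,"y":0,"z":-0.002,"spin":0},{"x":0,"y":0,"z":-0.002,"spin":0}]'
```

```text
time: 16.68
ee_pos: [0.5478, 0.0685, 0.0651]
eef_rot: [0.755, -0.656, 0.0, -0.0]
ft_force: [0.2, 0.1, 4.5]
width: 0.0004
```

```bash
python3 -m creep '[{"x":0,"y":0,"z":-0.001,"spin":0},{"x":0,"y":0,"z":-0.0015,"spin":0},{"x":0,"y":0,"z":-0.0015,"spin":0},{"x":0,"y":0,"z":-0.0015,"spin":0}]'
```

```text
time: 17.18
ee_pos: [0.5479, 0.0684, 0.0647]
eef_rot: [0.755, -0.656, 0.0, -0.0]
ft_force: [-5.2, -0.8, 16.5]
width: 0.0004
```

It has reached the hard stop: force rose to 16.5 N and the travel stopped. I'll release, rise clear and check everything.

```bash
python3 -m creep '[{"x":0,"y":0,"z":0.003,"spin":0},{"x":0,"y":0,"z":0.008,"spin":0},{"x":0,"y":0,"z":0.03,"spin":0},{"x":0,"y":0,"z":0.07,"spin":0},{"x":0,"y":0,"z":0.12,"spin":0},{"x":0,"y":0,"z":0.14,"spin":0},{"x":0,"y":0,"z":0.14,"spin":0},{"x":0,"y":0,"z":0.14,"spin":0},{"x":0,"y":0,"z":0.14,"spin":0}]'
python3 - <<'E'
from plan import *
c=cam('wrist');W=world(c)
d=W[...,:2]-A;q=np.hypot(d[...,0],d[...,1])
f=(abs(W[...,2]-.092)<.003)&(q<.054);P=W[f]
print('fin',f.sum(),np.degrees(np.arctan2(*(P.mean(0)[:2]-A)[::-1])))
m=(abs(W[...,2]-.078)<.0025)&(np.hypot(W[...,0]-.548,W[...,1]-.069)<.03);print('button',m.sum(),W[m].mean(0).round(4))
s=r.camera('scene');import pickle;s0=pickle.load(open('c0.pkl','rb'))['scene']
df=(cv2.absdiff(s['pixels'],s0['pixels']).max(2)>40).astype('uint8')*255
cv2.imwrite('pics/h.png',np.hstack([s['pixels'][150:390,110:390],cv2.resize(c['pixels'],(320,240)),]))
V0=world(s0);V=world(s);ch=(df>0)&(abs(V[...,2]-V0[...,2])>.012);ch=cv2.morphologyEx(ch.astype('uint8'),cv2.MORPH_OPEN,np.ones((3,3)));k,l,st,ce=cv2.connectedComponentsWithStats(ch);print([(x[:5].tolist()) for x in st[1:] if x[4]>15])
E
```

```text
time: 18.3
ee_pos: [0.547, 0.0683, 0.202]
eef_rot: [0.755, -0.656, -0.001, 0.001]
ft_force: [-0.1, -0.1, 0.4]
width: 0.0005
fin 568 -97.08914823917512
button 516 [0.5482 0.0689 0.0783]
[[253, 0, 37, 4, 106], [504, 0, 39, 45, 1177], [208, 2, 26, 19, 315], [245, 3, 116, 25, 1581], [362, 4, 18, 31, 226], [397, 20, 5, 8, 34], [211, 37, 8, 16, 81], [393, 38, 27, 7, 134], [243, 83, 12, 8, 59], [226, 85, 7, 6, 35], [234, 86, 4, 5, 20], [223, 91, 41, 21, 606], [201, 103, 24, 27, 414], [233, 117, 18, 4, 61], [260, 121, 18, 9, 103], [256, 140, 21, 19, 145], [211, 142, 40, 44, 788], [446, 146, 14, 12, 101], [495, 152, 6, 4, 21], [496, 158, 35, 14, 269], [442, 192, 10, 24, 204], [443, 218, 7, 10, 50], [209, 228, 5, 6, 26], [525, 229, 8, 14, 56], [178, 233, 7, 5, 27], [521, 243, 7, 12, 62], [430, 249, 13, 31, 165], [514, 263, 5, 7, 26], [523, 266, 4, 5, 16], [443, 269, 6, 13, 51], [428, 281, 6, 11, 44], [502, 289, 12, 14, 85], [503, 312, 12, 16, 89]]
```

View pics/h.png

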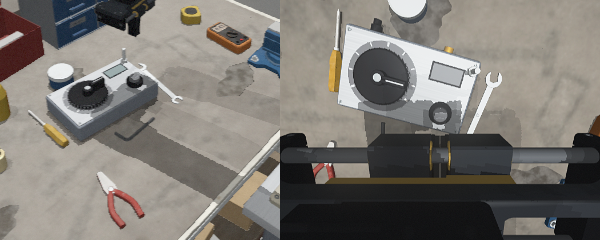

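The scene view shows the bolt still standing at (123,57), with the tin, spanner, hex key, screwdriver, pliers and meter where they were. The only changes near the unit are the arm and the fin. The button is back out at z 0.078 and the dial rests at −97°. I'm handing in.

```bash
python3 -c "
from bench import r
print(r.close_job())"
```

```text
the job is handed in; nothing more can be done
None
```

I turned the dial four clicks clockwise by pushing the fin with the closed fingertips. I then pressed the set button fully down, let it go and handed the job in at about 18 s of the 48 s allowed.

**Dial:** the fin went from 22.9° to −97.1°, a 120° turn. I checked each click before starting the next. The finger never went further than half-way through the fourth click, so it could not push past it.

**Button:** pressing met a hard stop at 16.5 N, against about 5 N for the spring. After release its top was back at 78 mm.

**Other objects:** in the last pictures the bolt is still standing and the other loose things look unmoved. The robot was clear, with about zero force.

**What disagreed:**
- **Fingertip height:** the real fingertip sat about 4 mm above the reported TCP, not 25 mm below it as `nose_length` says. My first push therefore passed over the fin without touching it. I measured the tip in the cameras and used that from then on.
- **Refused move:** one early command was refused because its rows lacked some keys; nothing moved.
- **Button position:** the side camera placed the button's y about 5 mm off the wrist view, more than the stated 2 mm calibration. I used the wrist value, which gave the 28 mm button diameter.

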